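# Dry set-out of newel and spindle parts on the restorer's bench

## Robot

A 6-joint arm with a two-finger parallel gripper is mounted at the origin on the work surface. World frame = base frame: x ahead of the robot, y to its left, z up, the work surface at z = 0. Lengths are in m, angles in rad, forces in N, time in s.
With the tool pointing down it reaches from about 0.375 to 0.9 m from the base axis. Payload 3.1 kg.
Tool frame: the origin (TCP) lies at the very end of the fingers, on their centre line; the grasp point (between the pads) lies 19 mm behind it; z points along the fingers, y is the line along which they close (so a half turn about z gives the same grasp; the last joint's range is limited). The gripper opens to 87 mm and grips with 3 to 60 N. Pads are 19 mm wide; open, the fingers measure 117 mm over their backs; the gripper's body (75 mm by 190 mm) begins 51 mm behind the grasp point.
Start: joints at [0.999, 0.527, 1.433, -0, 1.181, -0.178], TCP at [0.24, 0.577, 0.223] pointing down, gripper open.
Joint ranges: [-3.08, 3.08], [-0.75, 2.2], [0.22, 2.44], [-1.43, 4.57], [0, 2.65], [-2.85, 2.85]. Speed limits (rad/s): [2.79, 2.79, 3.14, 3.14, 3.14, 3.14].

## Interface

Orientations are given as a unit quaternion [x, y, z, w].
In Python, from rig import robot gives the robot as it stands. The module is installed in compiled form; this text tells all that it offers.
- The arm moves only by the tool servo_tool, never from a script. Its argument "rows" is one flat list of numbers, 5 for each row, row after row: the closure, from -1 (fully open) to 1 (shut), so that 0 is half open, then the shift along the tool's x, y, z in m, then the turn about the tool's z in degrees. A call has 1 to 5 rows; each row shifts and turns the commanded pose from where the row before left it, along the tool's axes as they then stand; what a row does not reach is not made up. A row lasts 1/12 s, in which the tool goes at most 41.7 mm and 7.16 degrees, less where a joint would pass 70% of its speed; a pose out of reach is approached as far as the arm can. A call with a gripper value outside its range is refused whole. The fingers move at their own pace and stop on an object; "newtons" is the grip in N (left out, the last holds). Time passes only in rows, so rows that do not move let the fingers close. It gives the time, the measured TCP pose, the force, the opening and the grip force at its end, in the units of the state.
- robot.get_obs(): the state, without advancing time (a new reading comes with each control period).
- robot.camera(name): name is "side" or "top"; returns a dict with "pixels" (420x560x3 uint8, red, green, blue), "intrinsics" (3x3 intrinsics, pixels), "dist" ([k1, k2, p1, p2, k3] as OpenCV has them; the pictures are not rectified), "rvec" (rotation vector, rad) and "tvec" (3), from world to camera coordinates, as OpenCV has them. Camera axes: x right, y down, z forward; pixel columns grow to the right and rows downward; lengths in m; the calibration is good to about 2 mm. A picture is of the moment at which its call begins. There is no depth.
- robot.hand_in(): hands the job in; it is judged then, once.
Trained networks look in a picture, given as the dict that the camera call returned (one of the last four; its "shot" number tells which), for a name from the list of things; names that differ only in an ending like _2 or _b are one class to them, and where a whole thing is asked for, a point or a joint stands for the part that bears it (a point fixed in the world has none). Each returns a list of dicts, best first, with "score" (0 to 1); they miss things now and then, are a little off and sometimes report something else, mostly with a low value. They report only what shows in the picture. A call takes as long as a camera call. They do not tell look-alikes from the thing itself.
- robot.spot_in(picture, query): "at" ([x, y, z] in m, in world coordinates, good to about 4 mm: the middle of the surface that is visible of it).
- robot.outline_of(picture, query): "region" (420x560 bool, what is visible of it).
- robot.place_of(picture, query): "at" ([x, y, z] in m, in world coordinates, good to about 4 mm: a listed point, or the origin of a listed thing).
The state is a dict: "time": time; "q": joint angles; "joint_velocities": joint speeds; "joint_torque": joint torques, N m; "position": TCP position; "tool_rot": TCP orientation; "ft_force": force on the tool from outside, world axes, zero at the start; "moment": the same for the moment, N m; "grip_width": finger opening in m; "grip_force": force on a finger pad.
Only numpy, scipy, OpenCV 4.12 (cv2) and the standard library are available. Lean on these libraries where they do the work, as an engineer would, in place of code of your own. Each camera call takes 0.05 s, during which the arm holds its last target. There are 200 camera calls.

## Task

On the green setting-out board, dry-fit the newel head: put the square cap, boss upwards, centred and square on the white post, and stand the ball finial on its foot in the middle of the cap's boss. Stand the turned spindle upright on the board, on the pale centre line midway between the white and the dark post, and lay the rosette block, carved face up and square to the board, on the same line just outside the dark post (the side away from the spindle), leaving a gap of 40 mm between block and post. Leave the mallet, the glue jar and the chisel where they are, and let go of everything.

Things in the scene. Friction and masses are not known exactly. Their poses are not given: they have to be found in the camera images.
- board: Green setting-out board fixed to the bench, 100 x 460 mm, 12 mm thick, its long side across the robot's front, with a pale line along the middle of its length. It lies somewhere else each time and turned by up to 9 degrees. Origin: centre of its underside, so its top is at z 12 mm. x: across its width, away from the robot; y: along the pale line; z up.
- white_post: White-painted newel post stub with dark grooves, fixed on the board's pale line, 60 x 60 mm, 50 mm tall, flat top, sides parallel to the board's. Origin: centre of its underside, which rests on the board (top 62 mm above the bench). It stands 80 mm from the board's centre along the board's y, at either the +y or the -y side; the dark post is on the other side, 160 mm from it.
- dark_post: Dark bare-wood newel post stub, fixed, same size, origin and axes as the white post, 80 mm from the board's centre on the other side. Nothing goes on top of it.
- cap: Loose moulded newel cap: white square plate 70 x 70 x 14 mm with a square brown boss 40 x 40 mm, 26 mm tall, centred on top (40 mm tall in all), about 110 g. Grip it by the boss. Origin: centre of its underside; x and y parallel to its sides, z up. At the start it lies flat with its x within 23 degrees of the world x.
- ball: Loose dark wooden ball finial, about 70 g: ball of 50 mm diameter, its centre 35 mm above the underside, on a round foot of 36 mm diameter and 8 mm height with a narrower neck; 60 mm tall. Origin: centre of the underside of the foot; z up. It starts upright.
- spindle: Loose turned spindle standing upright, 120 mm tall, about 90 g: square brown wooden foot 40 x 40 x 24 mm, white turned shaft, and a square white top block 26 x 26 mm from 86 to 120 mm height. Origin: centre of its underside; x and y parallel to the sides of its foot and top, z up. At the start its x is within 23 degrees of the world x.
- rosette: Loose square rosette block lying flat, white with a brown carved flower on its upper face, 54 x 54 mm, 22 mm thick, about 80 g. Origin: centre of its underside; x and y parallel to its sides, z up. At the start its x is within 23 degrees of the world x.
- mallet: Bystander: mallet lying beyond the board; black head 65 x 110 x 60 mm, brown handle 25 mm thick running about 195 mm out of the head to +y. Origin: under the centre of the head. Leave alone.
- glue: Bystander: glue jar with a yellow cap, 60 mm diameter, 70 mm tall, left of the board. Origin: centre of its underside. Leave alone.
- chisel: Bystander: chisel, 215 mm long, 22 mm wide, lying flat right of the board, brown handle towards the robot, steel blade along +x. Origin: under the joint of handle and blade. Leave alone.
Not all that is in view belongs to the job. Leave any purple look-alike of the cap alone. What is shaped like the ball but pink is not meant.

How it is judged:
At the end, for the whole second after the job is handed in: Cap flat on the white post, ball upright on its boss, each centred to 10 mm; spindle upright within 15 mm (along, across) of midway between the posts; rosette flat, within 15 mm of the line, 25 to 55 mm outside the dark post; cap and rosette square within 0.2 rad; all on place, at rest (horizontal distance between cap and white_post below 0.01 m and z of cap in the frame of white_post between 0.046 and 0.055 m and angle between each of cap, ball, spindle, rosette's own z axis and vertical below 0.08 rad and (angle between the x axis of cap and the x axis of white_post, either way round below 0.2 rad or angle between the x axis of cap and the y axis of white_post, either way round below 0.2 rad) and horizontal distance between ball and cap below 0.01 m and z of ball in the frame of cap between 0.036 and 0.045 m and x of spindle in the frame of board between -0.015 and 0.015 m and y of spindle in the frame of board between -0.015 and 0.015 m and z of spindle in the frame of board between 0.008 and 0.017 m and x of rosette in the frame of board between -0.015 and 0.015 m and horizontal distance between rosette and dark_post between 0.082 and 0.112 m and horizontal distance between rosette and white_post above 0.23 m and z of rosette in the frame of board between 0.008 and 0.017 m and (angle between the x axis of rosette and the x axis of board, either way round below 0.2 rad or angle between the x axis of rosette and the y axis of board, either way round below 0.2 rad) and linear speed of each of cap, ball, spindle, rosette below 0.02 m/s and angular speed of each of cap, ball, spindle, rosette below 0.3 rad/s); the robot touches nothing.
It fails at once if the mallet is shoved more than 30 mm or knocked over (distance of mallet from where it was at the start of the episode above 0.03 m or angle between mallet's own z axis and vertical above 0.5 rad).
It fails at once if the glue is shoved more than 30 mm or knocked over (distance of glue from where it was at the start of the episode above 0.03 m or angle between glue's own z axis and vertical above 0.5 rad).
It fails at once if the chisel is shoved more than 30 mm or knocked over (distance of chisel from where it was at the start of the episode above 0.03 m or angle between chisel's own z axis and vertical above 0.5 rad).
It also fails if it takes over 109 s, if anything falls off the work surface, if the arm or the gripper's body presses on something with over 40 N, if the wrist force passes 120 N, or if a joint passes its speed limit or range.

## Working session

There is one attempt and no reset: what is moved stays moved. The work goes in short steps, Python scripts to look and compute and a tool call to move; the robot and the scene stay as the last step left them, time stands still between calls to the robot, and variables do not carry over. Pictures are saved under pics/ and viewed, at most 14 in all, crops included, and the job is handed in when it is done.

Besides the shell and the picture viewer there is one more tool, called by a JSON object that holds its "op" and its "data". servo_tool: Moves the arm, as the interface text tells. Its arguments: {"type":"object","properties":{"rows":{"type":"array","items":{"type":"number"}},"newtons":{"type":"number"}},"required":["rows"]}

```bash
mkdir -p pics
python3 - <<'E'
from rig import robot
import cv2
o=robot.get_obs(); print(o)
for n in("top","side"):
    c=robot.camera(n); cv2.imwrite(f"pics/{n}0.png",c["pixels"][:,:,::-1])
    print(n,c["rvec"],c["tvec"],c["intrinsics"])
    for q in "board white_post dark_post cap ball spindle rosette mallet glue chisel".split():
        print(q,[(round(d["score"],2),[round(float(v),3) for v in d["at"]]) for d in robot.place_of(c,q)])
E
```

```text
{'time': 0.0, 'q': array([ 9.98533480e-01,  5.28452899e-01,  1.43391626e+00, -2.91620600e-05,
        1.18141077e+00, -1.78467765e-01]), 'joint_velocities': array([ 0.00043752,  0.00087268,  0.00217728,  0.00199745, -0.00104001,
        0.00076702]), 'joint_torque': array([ 1.74672947e-03, -4.40044999e+01, -1.76593423e+01,  6.32582442e-02,
        5.82715985e-02, -1.79646613e-04]), 'position': array([0.23936091, 0.57654021, 0.22157536]), 'tool_rot': array([ 1.95622203e-01,  9.80678723e-01, -1.02243611e-03, -3.88396932e-04]), 'ft_force': array([-0.21381674, -0.1101584 , -0.23117709]), 'moment': array([-0.04468896, -0.01580461,  0.01146299]), 'grip_force': 0.0, 'grip_width': 0.0870381109993986}
top [ 2.08054833 -2.10390791  0.26218353] [-0.00600146  0.57500986  1.06382752] [[468.75256351   0.         281.90646662]
 [  0.         468.75256351 214.43466177]
 [  0.           0.           1.        ]]
board [(0.75, [0.626, -0.007, -0.004])]
white_post [(0.92, [0.637, 0.068, 0.015])]
dark_post [(0.61, [0.618, -0.091, 0.015])]
cap [(0.66, [0.455, 0.084, 0.003]), (0.46, [0.618, 0.45, -0.002])
[... 408 characters left out ...]
81472  0.21956035  1.31224779] [[477.75661311   0.         284.98647968]
 [  0.         477.75661311 206.84353546]
 [  0.           0.           1.        ]]
board [(0.62, [0.63, -0.008, 0.001])]
white_post [(0.65, [0.636, 0.067, 0.009])]
dark_post [(0.9, [0.622, -0.085, 0.011])]
cap [(0.85, [0.457, 0.083, 0.002]), (0.77, [0.33, 0.138, -0.004])]
ball [(0.68, [0.445, 0.205, -0.0]), (0.52, [0.457, 0.304, 0.001])]
spindle [(0.94, [0.461, -0.084, 0.001]), (0.59, [0.455, 0.301, 0.0]), (0.49, [0.615, 0.449, 0.0])]
rosette [(0.78, [0.434, -0.288, -0.0]), (0.2, [0.614, 0.452, -0.001])]
mallet [(0.56, [0.793, -0.066, 0.001])]
glue [(0.76, [0.613, 0.451, -0.002])]
chisel [(0.93, [0.573, -0.477, 0.0])]
```

View pics/top0.png

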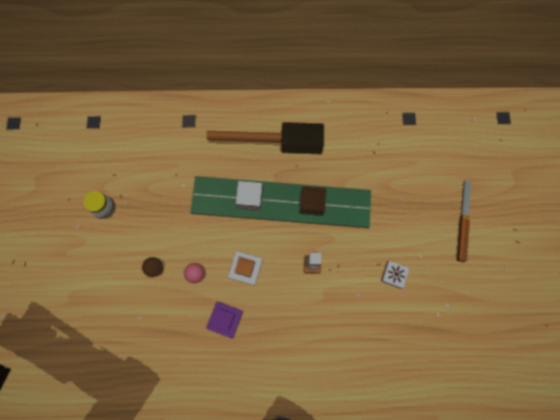

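View pics/side0.png

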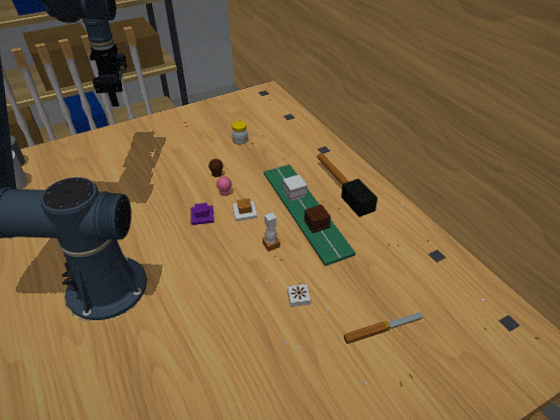

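The top view shows the white post at (249,194), the dark post at (313,200), the cap at (245,267) and its purple look-alike at (225,320). The dark ball is at (152,267), the pink one at (194,273), the spindle at (314,262) and the rosette at (397,274). The network candidates match these. Next I fit poses by matching model silhouettes to the outlines in both views.

```bash
cat > fit.py <<'E'
import numpy as np, cv2
from scipy.optimize import minimize
from rig import robot
def box(w,d,z0,z1,cx=0,cy=0): return np.array([[cx+sx*w/2,cy+sy*d/2,z] for sx in(-1,1) for sy in(-1,1) for z in(z0,z1)])
def cyl(r,z0,z1): 
    t=np.linspace(0,2*np.pi,24); return np.array([[r*np.cos(a),r*np.sin(a),z] for a in t for z in(z0,z1)])
def sph(r,zc):
    return np.array([[r*np.cos(a)*np.cos(b),r*np.sin(a)*np.cos(b),zc+r*np.sin(b)] for a in np.linspace(0,6.28,24) for b in np.linspace(-1.57,1.57,13)])
M=dict(cap=[box(.07,.07,0,.014),box(.04,.04,.014,.04)],
 ball=[cyl(.018,0,.008),sph(.025,.035)],
 spindle=[box(.04,.04,0,.024),cyl(.009,.024,.086),box(.026,.026,.086,.12)],
 rosette=[box(.054,.054,0,.022)],
 board=[box(.1,.46,0,.012),box(.06,.06,.012,.062,0,.08),box(.06,.06,.012,.062,0,-.08)])
S=3
def mask(c,parts,p,z=0):
    m=np.zeros((420*S,560*S),np.uint8); cs,sn=np.cos(p[2]),np.sin(p[2])
    for P in parts:
        W=P@np.array([[cs,sn,0],[-sn,cs,0],[0,0,1]])+[p[0],p[1],z]
        u=cv2.projectPoints(W,c["rvec"],c["tvec"],c["intrinsics"],c["dist"])[0][:,0]
        h=cv2.convexHull(np.round(((u+.5)*S-.5)*16).astype(np.int32)); cv2.fillConvexPoly(m,h,1,shift=4)
    return m.astype(bool)
def region(c,q,near):
    b=None
    for d in robot.outline_of(c,q):
        u=cv2.projectPoints(np.array([near]),c["rvec"],c["tvec"],c["intrinsics"],c["dist"])[0].ravel()
        ys,xs=np.nonzero(d["region"])
        if len(xs) and np.hypot(xs.mean()-u[0],ys.mean()-u[1])<15+30*(q=="board"): return d["region"]
def fit(cams,name,x0,z=0,queries=None):
    R=[]
    for c in cams:
        r=None
        for q in queries or [name]:
            a=region(c,q,[x0[0],x0[1],z+.02]) if q==name else next((d["region"] for d in robot.outline_of(c,q)),None)
            if a is not None: r=a if r is None else r|a
        if r is not None: R.append((c,cv2.resize(r.astype(np.uint8),None,fx=S,fy=S,interpolation=cv2.INTER_NEAREST).astype(bool)))
        else: print(name,"no outline")
    def cost(p):
        s=0
        for c,r in R:
            m=mask(c,M[name],p,z); s+=1-(m&r).sum()/(m|r).sum()
        return s/len(R)
    best=None
    for yaw in ([x0[2]] if len(x0)>2 else ([0] if name=="ball" else [-.25,0,.25])):
        s=np.array([x0[0],x0[1],yaw]); sim=np.vstack([s,s+[.006,0,0],s+[0,.006,0],s+[0,0,.12]])
        r=minimize(cost,s,method="Nelder-Mead",options=dict(initial_simplex=sim,xatol=2e-4,fatol=1e-4,maxfev=150))
        if best is None or r.fun<best.fun: best=r
    print(name,best.x.round(4),"deg",np.degrees(best.x[2]).round(1),"1-IoU",round(best.fun,3)); return best.x
E
python3 - <<'E'
from fit import *
cams=[robot.camera("top"),robot.camera("side")]
b=fit(cams,"board",[.628,-.008],0,["board","white_post","dark_post"])
c,s=np.cos(b[2]),np.sin(b[2])
for n,y in(("white",.08),("spindle goal",0),("dark",-.08),("rosette goal",-.177)): print(n,(b[:2]+y*np.array([-s,c])).round(4))
for n,x in(("cap",[.456,.084]),("ball",[.458,.307]),("spindle",[.461,-.085]),("rosette",[.433,-.290])): fit(cams,n,x)
E
```

```text
board [ 0.626  -0.0082 -0.0928] deg -5.3 1-IoU 0.044
white [0.6334 0.0715]
spindle goal [ 0.626  -0.0082]
dark [ 0.6186 -0.0878]
rosette goal [ 0.6096 -0.1844]
cap [ 0.4554  0.0842 -0.3046] deg -17.5 1-IoU 0.103
ball [0.4555 0.305  0.2166] deg 12.4 1-IoU 0.097
spindle [ 0.4594 -0.0843 -0.1342] deg -7.7 1-IoU 0.142
rosette [ 0.4341 -0.2899 -0.3602] deg -20.6 1-IoU 0.101
```

```bash
cat > plan.py <<'E'
import numpy as np, sys
from rig import robot
# usage: plan.py g x y z phi_deg n [...]: rows from the measured pose to each waypoint in n equal rows
o=robot.get_obs(); p=o["position"].copy(); x,y,z,w=o["tool_rot"]
phi=np.degrees(np.arctan2(1-2*(x*x+z*z),2*(x*y-w*z)))
print("t",round(o["time"],2),"TCP",p.round(4),"phi",round(phi,2),"w",round(o["grip_width"],4),"gf",round(o["grip_force"],1),"F",o["ft_force"].round(1))
a=np.array([float(v) for v in sys.argv[1:]]).reshape(-1,6)
for g,tx,ty,tz,ph,n in a:
    n=int(n); d=(np.array([tx,ty,tz])-p)/n; dp=(ph-phi+90)%180-90; dp/=n; out=[]
    print("-> ",tx,ty,tz,"step mm",round(1e3*np.linalg.norm(d),1),"deg",round(dp,2))
    q=p.copy()
    for _ in range(n):
        f=np.radians(phi); e=np.array([-np.sin(f),np.cos(f)]); h=np.array([np.cos(f),np.sin(f)])
        dd=np.array([tx,ty,tz])-q; dd/= (n-_)
        r=[g,round(dd[:2]@e,3) if n>_+1 else round(dd[:2]@e,4),round(dd[:2]@h,3) if n>_+1 else round(dd[:2]@h,4),round(-dd[2],4),round(-dp,1)]
        q=q+np.r_[r[1]*e+r[2]*h,-r[3]]; phi-=r[4]; out+=r
    p=q
    for i in range(0,len(out),25): print([float(v) for v in out[i:i+25]])
E
python3 plan.py -1 .4594 -.0843 .18 82.3 18  -1 .4594 -.0843 .084 82.3 4
```

```text
t 1.9 TCP [0.2398 0.5771 0.2225] phi 67.44 w 0.087 gf 0.0 F [-0.1 -0.6  0.2]
->  0.4594 -0.0843 0.18 step mm 38.8 deg 0.83
[-1.0, -0.025, -0.029, 0.0024, -0.8, -1.0, -0.025, -0.03, 0.0024, -0.8, -1.0, -0.025, -0.03, 0.0024, -0.8, -1.0, -0.024, -0.03, 0.0024, -0.8, -1.0, -0.024, -0.031, 0.0024, -0.8]
[-1.0, -0.023, -0.031, 0.0023, -0.8, -1.0, -0.023, -0.031, 0.0024, -0.8, -1.0, -0.022, -0.032, 0.0023, -0.8, -1.0, -0.022, -0.032, 0.0024, -0.8, -1.0, -0.022, -0.032, 0.0023, -0.8]
[-1.0, -0.021, -0.032, 0.0024, -0.8, -1.0, -0.021, -0.033, 0.0023, -0.8, -1.0, -0.02, -0.033, 0.0024, -0.8, -1.0, -0.02, -0.033, 0.0023, -0.8, -1.0, -0.019, -0.034, 0.0024, -0.8]
[-1.0, -0.019, -0.034, 0.0023, -0.8, -1.0, -0.018, -0.034, 0.0024, -0.8, -1.0, -0.0171, -0.0343, 0.0023, -0.8]
->  0.4594 -0.0843 0.084 step mm 24.0 deg 0.12
[-1.0, 0.0, -0.0, 0.024, -0.1, -1.0, 0.0, -0.0, 0.024, -0.1, -1.0, 0.0, -0.0, 0.024, -0.1, -1.0, 0.0, -0.0, 0.024, -0.1]
```

{"op": "servo_tool", "data": {"rows": [-1,-0.025,-0.029,0.0024,-0.8,-1,-0.025,-0.03,0.0024,-0.8,-1,-0.025,-0.03,0.0024,-0.8,-1,-0.024,-0.03,0.0024,-0.8,-1,-0.024,-0.031,0.0024,-0.8], "newtons": 20}}

```text
time: 2.32
position: [0.3012, 0.3917, 0.2106]
tool_rot: [0.16, 0.987, 0.0, 0.0]
ft_force: [1.0, -0.2, 1.1]
grip_width: 0.087
grip_force: 0.0
```

{"op": "servo_tool", "data": {"rows": [-1,-0.023,-0.031,0.0024,-0.8,-1,-0.023,-0.031,0.0024,-0.8,-1,-0.022,-0.032,0.0024,-0.8,-1,-0.022,-0.032,0.0024,-0.8,-1,-0.022,-0.032,0.0024,-0.8]}}

```text
time: 2.73
position: [0.3624, 0.2076, 0.1988]
tool_rot: [0.126, 0.992, 0.0, 0.0]
ft_force: [-0.1, 0.1, 0.2]
grip_width: 0.0871
grip_force: 0.0
```

{"op": "servo_tool", "data": {"rows": [-1,-0.021,-0.032,0.0024,-0.8,-1,-0.021,-0.033,0.0024,-0.8,-1,-0.02,-0.033,0.0024,-0.8,-1,-0.02,-0.033,0.0024,-0.8,-1,-0.019,-0.034,0.0024,-0.8]}}

```text
time: 3.15
position: [0.4242, 0.0238, 0.1868]
tool_rot: [0.092, 0.996, 0.0, 0.001]
ft_force: [0.8, 0.8, 0.0]
grip_width: 0.0866
grip_force: 0.0
```

{"op": "servo_tool", "data": {"rows": [-1,-0.019,-0.034,0.0024,-0.8,-1,-0.018,-0.034,0.0024,-0.8,-1,-0.017,-0.034,0.0024,-0.8,-1,0,0,0,0,-1,0,0,0,0]}}

```text
time: 3.57
position: [0.4603, -0.0861, 0.1793]
tool_rot: [0.073, 0.997, -0.0, 0.0]
ft_force: [-0.4, -0.1, 0.3]
grip_width: 0.0868
grip_force: 0.0
```

```bash
python3 plan.py -1 .4594 -.0843 .084 82.3 4
```

```text
t 3.57 TCP [ 0.4603 -0.0861  0.1793] phi 81.59 w 0.0868 gf 0.0 F [-0.4 -0.1  0.3]
->  0.4594 -0.0843 0.084 step mm 23.8 deg 0.18
[-1.0, 0.0, 0.0, 0.0238, -0.2, -1.0, 0.0, 0.001, 0.0238, -0.2, -1.0, 0.001, 0.0, 0.0239, -0.2, -1.0, 0.0001, 0.0007, 0.0238, -0.2]
```

{"op": "servo_tool", "data": {"rows": [-1,0.001,0.002,0.024,-0.7,-1,0,0,0.024,0,-1,0,0,0.024,0,-1,0,0,0.023,0,1,0,0,0,0]}}

```text
time: 3.98
position: [0.4554, -0.0792, 0.0815]
tool_rot: [0.064, 0.998, 0.002, -0.004]
ft_force: [-0.8, 0.3, 0.5]
grip_width: 0.085
grip_force: 0.0
```

{"op": "servo_tool", "data": {"rows": [1,0,0,0,0,1,0,0,0,0,1,0,0,0,0,1,0,0,0,0,1,0,0,0,0]}}

```text
time: 4.4
position: [0.4593, -0.082, 0.0855]
tool_rot: [0.065, 0.998, -0.0, 0.001]
ft_force: [0.0, 0.2, -0.6]
grip_width: 0.055
grip_force: 0.0
```

```bash
python3 plan.py 1 .4594 -.0843 .19 82.3 5 1 .626 -.0082 .19 84.7 6 1 .626 -.0082 .10 84.7 5
```

```text
t 4.4 TCP [ 0.4593 -0.082   0.0855] phi 82.55 w 0.055 gf 0.0 F [ 0.   0.2 -0.6]
->  0.4594 -0.0843 0.19 step mm 20.9 deg -0.05
[1.0, -0.0, -0.0, -0.0209, 0.0, 1.0, -0.0, -0.001, -0.0209, 0.0, 1.0, -0.0, -0.0, -0.0209, 0.0, 1.0, -0.0, -0.001, -0.0209, 0.0, 1.0, -0.0003, -0.0003, -0.0209, 0.0]
->  0.626 -0.0082 0.19 step mm 30.5 deg 0.36
[1.0, -0.026, 0.016, -0.0, -0.4, 1.0, -0.026, 0.016, -0.0, -0.4, 1.0, -0.026, 0.016, -0.0, -0.4, 1.0, -0.026, 0.016, -0.0, -0.4, 1.0, -0.026, 0.015, -0.0, -0.4]
[1.0, -0.027, 0.0153, -0.0, -0.4]
->  0.626 -0.0082 0.1 step mm 18.0 deg -0.05
[1.0, -0.0, 0.0, 0.018, 0.0, 1.0, -0.0, 0.0, 0.018, 0.0, 1.0, -0.0, 0.0, 0.018, 0.0, 1.0, -0.0, 0.0, 0.018, 0.0, 1.0, -0.0, 0.0, 0.018, 0.0]
```

{"op": "servo_tool", "data": {"rows": [1,0,-0.002,0,0,1,0,0,0,0,1,0,0,0,0,1,0,0,0,0,1,0,0,0,0]}}

```text
time: 4.82
position: [0.4585, -0.0839, 0.0844]
tool_rot: [0.065, 0.998, -0.0, 0.0]
ft_force: [-0.5, -0.7, 1.7]
grip_width: 0.0267
grip_force: 19.5
```

{"op": "servo_tool", "data": {"rows": [1,0,0,0,0,1,0,0,0,0,1,0,0,0,0,1,0,0,-0.01,0,1,0,0,-0.015,0]}}

```text
time: 5.23
position: [0.4571, -0.0833, 0.1084]
tool_rot: [0.065, 0.998, 0.001, -0.002]
ft_force: [0.3, 0.6, -1.3]
grip_width: 0.027
grip_force: 19.5
```

```bash
python3 plan.py 1 .46 -.0843 .19 82.3 4 1 .626 -.0082 .19 84.7 9
```

```text
t 5.23 TCP [ 0.4571 -0.0833  0.1084] phi 82.53 w 0.027 gf 19.5 F [ 0.3  0.6 -1.3]
->  0.46 -0.0843 0.19 step mm 20.4 deg -0.06
[1.0, -0.001, -0.0, -0.0204, 0.1, 1.0, -0.001, -0.0, -0.0204, 0.1, 1.0, -0.0, -0.0, -0.0204, 0.1, 1.0, -0.001, -0.0007, -0.0204, 0.1]
->  0.626 -0.0082 0.19 step mm 20.3 deg 0.29
[1.0, -0.017, 0.011, -0.0, -0.3, 1.0, -0.017, 0.011, -0.0, -0.3, 1.0, -0.017, 0.011, -0.0, -0.3, 1.0, -0.017, 0.011, -0.0, -0.3, 1.0, -0.017, 0.01, -0.0, -0.3]
[1.0, -0.018, 0.01, -0.0, -0.3, 1.0, -0.018, 0.01, -0.0, -0.3, 1.0, -0.017, 0.01, -0.0, -0.3, 1.0, -0.018, 0.0109, -0.0, -0.3]
```

{"op": "servo_tool", "data": {"rows": [1,0,0,-0.02,0,1,0,0,-0.02,0,1,0,0,-0.02,0,1,0,0,-0.02,0,1,-0.01,0.006,0,0]}}

```text
time: 5.65
position: [0.4695, -0.0797, 0.1921]
tool_rot: [0.065, 0.998, -0.001, 0.002]
ft_force: [0.3, 0.2, -1.3]
grip_width: 0.0265
grip_force: 19.5
```

{"op": "servo_tool", "data": {"rows": [1,-0.018,0.01,0,-0.5,1,-0.018,0.01,0,-0.5,1,-0.018,0.01,0,-0.5,1,-0.018,0.01,0,-0.5,1,-0.018,0.01,0,0]}}

```text
time: 6.07
position: [0.5649, -0.0386, 0.1879]
tool_rot: [0.047, 0.999, 0.0, -0.001]
ft_force: [0.3, 0.4, -0.7]
grip_width: 0.027
grip_force: 19.5
```

{"op": "servo_tool", "data": {"rows": [1,-0.018,0.01,0,0,1,-0.018,0.01,0,0,1,-0.018,0.01,0,0,1,-0.008,0.005,0,0,1,0,0,0,0]}}

```text
time: 6.48
position: [0.6307, -0.0094, 0.1879]
tool_rot: [0.047, 0.999, 0.0, 0.0]
ft_force: [0.3, -0.4, -1.1]
grip_width: 0.0264
grip_force: 19.5
```

{"op": "servo_tool", "data": {"rows": [1,0,0,0,0,1,0,0,0,0]}}

```text
time: 6.65
position: [0.6277, -0.0107, 0.1884]
tool_rot: [0.048, 0.999, 0.0, -0.001]
ft_force: [-0.7, -0.3, -1.1]
grip_width: 0.0267
grip_force: 19.5
```

```bash
python3 plan.py 1 .626 -.0082 .102 84.7 4
python3 - <<'E'
from fit import *
cams=[robot.camera("top"),robot.camera("side")]
cv2.imwrite("pics/side1.png",cams[1]["pixels"][100:300,180:420,::-1].repeat(3,0).repeat(3,1))
E
```

```text
t 6.65 TCP [ 0.6277 -0.0107  0.1884] phi 84.53 w 0.0267 gf 19.5 F [-0.7 -0.3 -1.1]
->  0.626 -0.0082 0.102 step mm 21.6 deg 0.04
[1.0, 0.0, 0.001, 0.0216, -0.0, 1.0, 0.001, 0.0, 0.0216, -0.0, 1.0, 0.0, 0.001, 0.0216, -0.0, 1.0, 0.0009, 0.0004, 0.0216, -0.0]
```

View pics/side1.png

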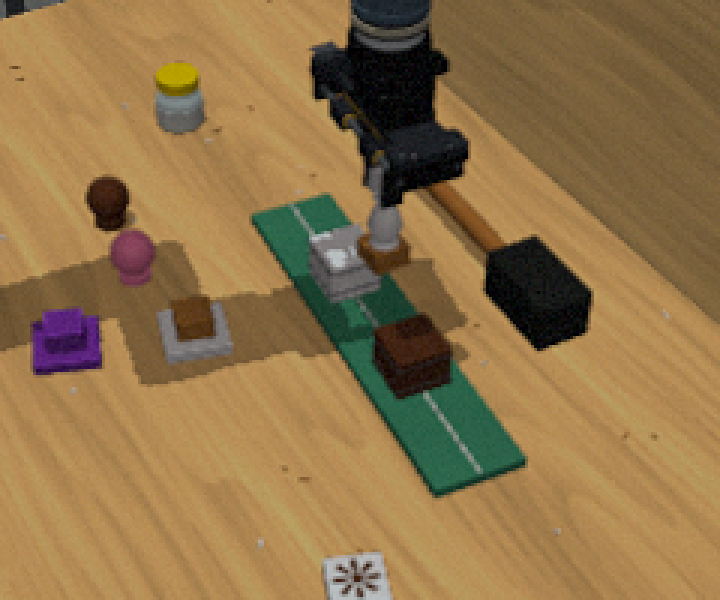

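The crop shows the spindle held upright, with its foot at crop pixel (383,252), above the board. I lower it now.

{"op": "servo_tool", "data": {"rows": [1,0.001,0.002,0.024,0,1,0,0,0.024,0,1,0,0,0.024,0,1,0,0,0.012,0,1,0,0,0.004,0]}}

```text
time: 7.17
position: [0.6262, -0.0087, 0.0992]
tool_rot: [0.048, 0.999, 0.0, -0.003]
ft_force: [0.1, 0.4, -1.1]
grip_width: 0.0268
grip_force: 19.5
```

{"op": "servo_tool", "data": {"rows": [1,0,0,0.002,0,1,0,0,0.002,0,1,0,0,0,0,1,0,0,0,0]}}

```text
time: 7.5
position: [0.6293, -0.0088, 0.0986]
tool_rot: [0.048, 0.999, -0.0, 0.001]
ft_force: [-0.3, -0.0, -1.0]
grip_width: 0.0268
grip_force: 19.5
```

{"op": "servo_tool", "data": {"rows": [1,0.001,0,0.001,0,1,0,0,0.001,0,1,0,0,0,0]}}

```text
time: 7.75
position: [0.628, -0.0086, 0.0964]
tool_rot: [0.048, 0.999, -0.0, 0.001]
ft_force: [-1.2, 0.5, 3.6]
grip_width: 0.0265
grip_force: 19.6
```

{"op": "servo_tool", "data": {"rows": [1,0,0,0.001,0,1,0,0,0,0]}}

```text
time: 7.92
position: [0.6281, -0.0086, 0.0964]
tool_rot: [0.048, 0.999, -0.0, 0.001]
ft_force: [-2.3, 1.3, 9.4]
grip_width: 0.0267
grip_force: 19.6
```

{"op": "servo_tool", "data": {"rows": [-0.4,0,0,-0.001,0,-0.4,0,0,0,0,-0.4,0,0,0,0,-0.4,0,0,0,0,-0.4,0,0,0,0]}}

```text
time: 8.33
position: [0.6272, -0.0085, 0.095]
tool_rot: [0.048, 0.999, 0.0, -0.0]
ft_force: [-0.9, 0.2, -0.6]
grip_width: 0.0523
grip_force: 0.0
```

{"op": "servo_tool", "data": {"rows": [-1,0,0,-0.02,0,-1,0,0,-0.02,0,-1,0,0,-0.03,0,-1,0,0,-0.03,0,-1,0,0,0,0]}}

```text
time: 8.75
position: [0.6314, -0.0091, 0.2015]
tool_rot: [0.048, 0.999, -0.001, 0.006]
ft_force: [1.3, -0.5, 0.4]
grip_width: 0.0834
grip_force: 0.0
```

```bash
python3 plan.py -1 .4554 .0842 .16 72.5 8
python3 - <<'E'
from fit import *
cams=[robot.camera("side")]
fit(cams,"spindle",[.626,-.008],.012)
E
```

```text
t 8.75 TCP [ 0.6314 -0.0091  0.2015] phi 84.55 w 0.0834 gf 0.0 F [ 1.3 -0.5  0.4]
->  0.4554 0.0842 0.16 step mm 25.4 deg -1.51
[-1.0, 0.023, 0.01, 0.0052, 1.5, -1.0, 0.023, 0.009, 0.0052, 1.5, -1.0, 0.024, 0.008, 0.0052, 1.5, -1.0, 0.024, 0.008, 0.0052, 1.5, -1.0, 0.024, 0.007, 0.0052, 1.5]
[-1.0, 0.024, 0.006, 0.0052, 1.5, -1.0, 0.024, 0.006, 0.0052, 1.5, -1.0, 0.0239, 0.005, 0.0051, 1.5]
spindle [ 0.6305 -0.0012 -0.2391] deg -13.7 1-IoU 0.203
```

{"op": "servo_tool", "data": {"rows": [-1,0.022,0.01,0,1.5,-1,0.022,0.009,0,1.5,-1,0.023,0.008,0.005,1.5,-1,0.024,0.008,0.005,1.5,-1,0.024,0.007,0.005,1.5]}}

```text
time: 9.27
position: [0.5174, 0.0507, 0.1786]
tool_rot: [0.114, 0.994, 0.0, -0.002]
ft_force: [0.2, -0.2, 0.5]
grip_width: 0.0871
grip_force: 0.0
```

{"op": "servo_tool", "data": {"rows": [-1,0.024,0.006,0.005,1.5,-1,0.024,0.006,0.005,1.5,-1,0.023,0.005,0.005,1.5,-1,0,0,0,0,-1,0,0,0,0]}}

```text
time: 9.68
position: [0.4528, 0.0849, 0.164]
tool_rot: [0.151, 0.989, -0.0, -0.002]
ft_force: [0.1, -0.1, 0.1]
grip_width: 0.0872
grip_force: 0.0
```

```bash
python3 plan.py -1 .4554 .0842 .018 72.5 6
python3 - <<'E'
from fit import *
cams=[robot.camera("top"),robot.camera("side")]
fit(cams[:1],"spindle",[.626,-.008],.012);fit(cams[1:],"spindle",[.626,-.008],.012)
E
```

```text
t 9.68 TCP [0.4528 0.0849 0.164 ] phi 72.62 w 0.0872 gf 0.0 F [ 0.1 -0.1  0.1]
->  0.4554 0.0842 0.018 step mm 24.3 deg -0.02
[-1.0, -0.0, 0.0, 0.0243, 0.0, -1.0, -0.001, 0.0, 0.0243, 0.0, -1.0, -0.0, 0.0, 0.0243, 0.0, -1.0, -0.001, 0.0, 0.0244, 0.0, -1.0, -0.0, 0.0, 0.0243, 0.0]
[-1.0, -0.0007, 0.0001, 0.0244, 0.0]
spindle [ 0.6302 -0.0095 -0.0093] deg -0.5 1-IoU 0.071
spindle [ 0.6321  0.0014 -0.242 ] deg -13.9 1-IoU 0.237
```

{"op": "servo_tool", "data": {"rows": [-1,-0.002,0,0.024,0,-1,0,0,0.024,0,-1,0,0,0.024,0,-1,0,0,0.024,0,-1,0,0,0.024,0]}}

```text
time: 10.3
position: [0.4587, 0.0831, 0.0443]
tool_rot: [0.152, 0.988, 0.0, 0.001]
ft_force: [-0.3, -0.0, -0.4]
grip_width: 0.0868
grip_force: 0.0
```

{"op": "servo_tool", "data": {"rows": [0.5,0,0,0.015,0,1,0,0,0.01,0,1,0,0,0,0,1,0,0,0,0,1,0,0,0,0], "newtons": 20}}

```text
time: 10.72
position: [0.4581, 0.0835, 0.021]
tool_rot: [0.152, 0.988, 0.0, 0.001]
ft_force: [0.1, -0.7, 0.1]
grip_width: 0.0615
grip_force: 0.0
```

{"op": "servo_tool", "data": {"rows": [1,0,0,0,0,1,0,0,0,0,1,0,0,0,0,1,0,0,0,0,1,0,0,0,0]}}

```text
time: 11.13
position: [0.4576, 0.0836, 0.0211]
tool_rot: [0.152, 0.988, 0.0, 0.001]
ft_force: [-0.2, -0.7, 5.2]
grip_width: 0.0398
grip_force: 20.0
```

```bash
python3 plan.py 1 .4554 .0842 .15 72.5 5 1 .6334 .0715 .15 84.7 8 1 .6334 .0715 .09 84.7 4
```

```text
t 11.13 TCP [0.4576 0.0836 0.0211] phi 72.56 w 0.0398 gf 20.0 F [-0.2 -0.7  5.2]
->  0.4554 0.0842 0.15 step mm 25.8 deg -0.01
[1.0, 0.0, -0.0, -0.0258, 0.0, 1.0, 0.001, -0.0, -0.0258, 0.0, 1.0, 0.0, -0.0, -0.0258, 0.0, 1.0, 0.001, -0.0, -0.0257, 0.0, 1.0, 0.0002, -0.0001, -0.0258, 0.0]
->  0.6334 0.0715 0.15 step mm 22.3 deg 1.52
[1.0, -0.022, 0.005, 0.0, -1.5, 1.0, -0.022, 0.005, 0.0, -1.5, 1.0, -0.022, 0.004, 0.0, -1.5, 1.0, -0.022, 0.003, 0.0, -1.5, 1.0, -0.022, 0.003, 0.0, -1.5]
[1.0, -0.022, 0.002, 0.0, -1.5, 1.0, -0.022, 0.002, 0.0, -1.5, 1.0, -0.0223, 0.0012, 0.0, -1.5]
->  0.6334 0.0715 0.09 step mm 15.0 deg 0.04
[1.0, -0.0, -0.0, 0.015, -0.0, 1.0, -0.0, -0.0, 0.015, -0.0, 1.0, -0.0, -0.0, 0.015, -0.0, 1.0, -0.0, -0.0, 0.015, -0.0]
```

{"op": "servo_tool", "data": {"rows": [1,0,0,-0.015,0,1,0,0,-0.025,0,1,0,0,-0.03,0,1,0,0,-0.03,0,1,0,0,-0.03,0]}}

```text
time: 11.55
position: [0.4564, 0.0838, 0.1514]
tool_rot: [0.152, 0.988, -0.0, -0.001]
ft_force: [0.3, 0.0, -1.5]
grip_width: 0.0398
grip_force: 20.0
```

{"op": "servo_tool", "data": {"rows": [1,-0.022,0.005,0,-1.5,1,-0.022,0.005,0,-1.5,1,-0.022,0.004,0,-1.5,1,-0.022,0.003,0,-1.5,1,-0.022,0.003,0,-1.5]}}

```text
time: 11.97
position: [0.5692, 0.0755, 0.1503]
tool_rot: [0.086, 0.996, 0.0, -0.0]
ft_force: [0.3, -0.3, -1.0]
grip_width: 0.0399
grip_force: 20.0
```

{"op": "servo_tool", "data": {"rows": [1,-0.022,0.002,0,-1.5,1,-0.022,0.002,0,-1.5,1,-0.022,0.001,0,-1.5,1,0,0,0,0,1,0,0,0,0]}}

```text
time: 12.38
position: [0.6349, 0.0707, 0.1497]
tool_rot: [0.048, 0.999, 0.0, -0.0]
ft_force: [-0.5, 0.4, -2.1]
grip_width: 0.0398
grip_force: 20.0
```

{"op": "servo_tool", "data": {"rows": [1,0,0,0,0,1,0,0,0,0]}}

```text
time: 12.55
position: [0.6329, 0.071, 0.1498]
tool_rot: [0.048, 0.999, 0.0, -0.001]
ft_force: [0.1, 0.7, -1.1]
grip_width: 0.0395
grip_force: 20.0
```

```bash
python3 plan.py 1 .635 .071 .087 84.7 4
python3 - <<'E'
from fit import *
c=robot.camera("side"); z=robot.get_obs()["position"][2]-.021
fit([c],"cap",[.634,.072],z)
cv2.imwrite("pics/side2.png",c["pixels"][100:250,200:400,::-1].repeat(4,0).repeat(4,1))
E
```

```text
t 12.55 TCP [0.6329 0.071  0.1498] phi 84.53 w 0.0395 gf 20.0 F [ 0.1  0.7 -1.1]
->  0.635 0.071 0.087 step mm 15.7 deg 0.04
[1.0, -0.001, 0.0, 0.0157, -0.0, 1.0, -0.0, 0.0, 0.0157, -0.0, 1.0, -0.001, 0.0, 0.0157, -0.0, 1.0, -0.0, 0.0002, 0.0157, -0.0]
cap [ 0.6296  0.0759 -0.1604] deg -9.2 1-IoU 0.36
```

View pics/side2.png

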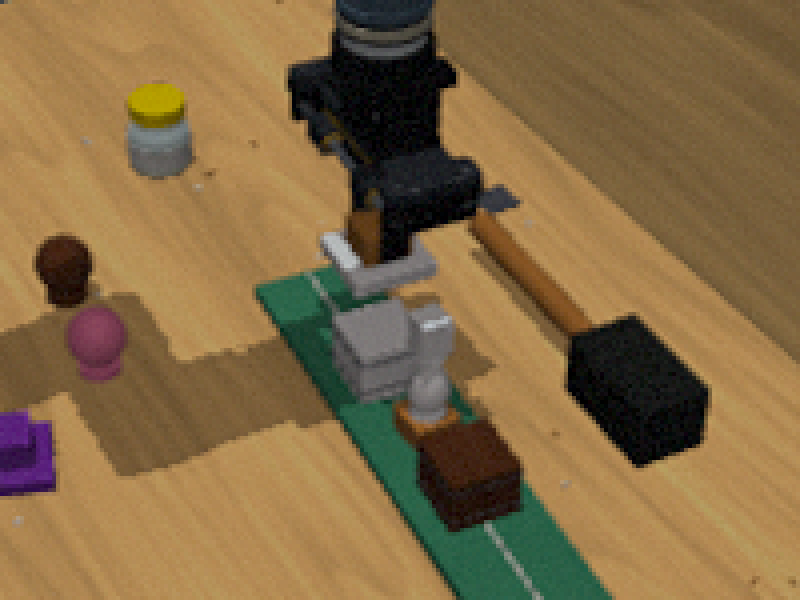

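The spindle stands upright between the posts at crop pixel (430,370). The cap is held flat above the white post at (380,265). I lower it.

{"op": "servo_tool", "data": {"rows": [1,-0.002,0,0.016,0,1,0,0,0.016,0,1,0,0,0.016,0,1,0,0,0.012,0,1,0,0,0.004,0]}}

```text
time: 13.07
position: [0.6348, 0.0707, 0.0843]
tool_rot: [0.048, 0.999, 0.0, -0.002]
ft_force: [-0.8, -0.3, -0.9]
grip_width: 0.0396
grip_force: 20.0
```

{"op": "servo_tool", "data": {"rows": [1,0,0,0.001,0,1,0,0,0.001,0,1,0,0,0,0]}}

```text
time: 13.32
position: [0.6373, 0.0706, 0.0851]
tool_rot: [0.048, 0.999, -0.0, 0.001]
ft_force: [-0.4, 0.4, -1.0]
grip_width: 0.0399
grip_force: 20.0
```

{"op": "servo_tool", "data": {"rows": [1,0,0,0.001,0,1,0,0,0,0]}}

```text
time: 13.48
position: [0.6372, 0.0705, 0.0841]
tool_rot: [0.048, 0.999, -0.0, 0.001]
ft_force: [-0.1, -0.2, -1.5]
grip_width: 0.0397
grip_force: 20.0
```

{"op": "servo_tool", "data": {"rows": [1,0.002,0.001,0.001,0,1,0,0,0,0,1,0,0,0.001,0,1,0,0,0,0]}}

```text
time: 13.82
position: [0.6357, 0.0717, 0.0832]
tool_rot: [0.048, 0.999, -0.0, 0.001]
ft_force: [-1.0, -0.5, 6.7]
grip_width: 0.0399
grip_force: 20.0
```

{"op": "servo_tool", "data": {"rows": [1,0,0,0.0005,0,1,0,0,0,0]}}

```text
time: 13.98
position: [0.6357, 0.0717, 0.0832]
tool_rot: [0.048, 0.999, -0.0, 0.001]
ft_force: [-0.8, -0.7, 8.6]
grip_width: 0.0397
grip_force: 20.0
```

{"op": "servo_tool", "data": {"rows": [-0.4,0,0,-0.001,0,-0.4,0,0,0,0,-0.4,0,0,0,0,-0.4,0,0,0,0,-0.4,0,0,0,0]}}

```text
time: 14.4
position: [0.6346, 0.0718, 0.0814]
tool_rot: [0.048, 0.999, 0.0, -0.0]
ft_force: [-0.6, -1.2, -0.4]
grip_width: 0.0595
grip_force: 0.0
```

{"op": "servo_tool", "data": {"rows": [-0.4,0,0,-0.02,0,-0.4,0,0,-0.02,0,-1,0,0,-0.03,0,-1,0,0,-0.03,0,-1,0,0,0,0]}}

```text
time: 14.82
position: [0.6389, 0.0717, 0.188]
tool_rot: [0.048, 0.999, -0.0, 0.006]
ft_force: [0.9, -0.4, 0.2]
grip_width: 0.0731
grip_force: 0.0
```

```bash
python3 plan.py -1 .4555 .305 .15 90 12
```

```text
t 14.82 TCP [0.6389 0.0717 0.188 ] phi 84.55 w 0.0731 gf 0.0 F [ 0.9 -0.4  0.2]
->  0.4555 0.305 0.15 step mm 24.9 deg 0.45
[-1.0, 0.017, 0.018, 0.0032, -0.5, -1.0, 0.017, 0.018, 0.0032, -0.5, -1.0, 0.017, 0.018, 0.0032, -0.5, -1.0, 0.017, 0.018, 0.0032, -0.5, -1.0, 0.016, 0.019, 0.0032, -0.5]
[-1.0, 0.016, 0.019, 0.0031, -0.5, -1.0, 0.016, 0.019, 0.0032, -0.5, -1.0, 0.016, 0.019, 0.0031, -0.5, -1.0, 0.016, 0.019, 0.0032, -0.5, -1.0, 0.016, 0.019, 0.0031, -0.5]
[-1.0, 0.015, 0.019, 0.0032, -0.5, -1.0, 0.0151, 0.0193, 0.0031, -0.5]
```

{"op": "servo_tool", "data": {"rows": [-1,0.02,0.0215,0,0,-1,0.02,0.0215,0,0,-1,0.02,0.0215,0,0,-1,0.02,0.0215,0,0,-1,0.02,0.0215,0.005,0]}}

```text
time: 15.23
position: [0.5451, 0.1892, 0.1771]
tool_rot: [0.048, 0.999, 0.0, 0.001]
ft_force: [-0.1, -0.2, -0.4]
grip_width: 0.0866
grip_force: 0.0
```

{"op": "servo_tool", "data": {"rows": [-1,0.02,0.0215,0.005,0,-1,0.02,0.0215,0.005,0,-1,0.02,0.0215,0.005,0,-1,0.02,0.0215,0.005,0,-1,0.02,0.0215,0.005,0]}}

```text
time: 15.65
position: [0.4551, 0.3057, 0.1512]
tool_rot: [0.048, 0.999, -0.0, -0.0]
ft_force: [0.3, -0.2, -1.4]
grip_width: 0.087
grip_force: 0.0
```

{"op": "servo_tool", "data": {"rows": [-1,0,0,0,0,-1,0,0,0,0]}}

```text
time: 15.82
position: [0.4547, 0.3057, 0.1511]
tool_rot: [0.046, 0.999, -0.0, -0.001]
ft_force: [0.8, 0.5, 0.3]
grip_width: 0.0872
grip_force: 0.0
```

```bash
python3 plan.py -1 .4555 .305 .016 84.5 6
python3 - <<'E'
from fit import *
t,s=robot.camera("top"),robot.camera("side")
for c in(t,s):
    fit([c],"cap",[.6334,.0715],.062)
fit([t,s],"board",[.626,-.0082],0,["board","white_post","dark_post"])
fit([t],"spindle",[.628,-.008],.012)
E
```

```text
t 15.82 TCP [0.4547 0.3057 0.1511] phi 84.73 w 0.0872 gf 0.0 F [0.8 0.5 0.3]
->  0.4555 0.305 0.016 step mm 22.5 deg -0.04
[-1.0, -0.0, -0.0, 0.0225, 0.0, -1.0, -0.0, -0.0, 0.0225, 0.0, -1.0, -0.0, -0.0, 0.0225, 0.0, -1.0, -0.0, -0.0, 0.0225, 0.0, -1.0, -0.0, -0.0, 0.0226, 0.0]
[-1.0, -0.0009, -0.0006, 0.0225, 0.0]
cap [ 0.6333  0.0706 -0.1077] deg -6.2 1-IoU 0.066
cap [ 0.6314  0.0778 -0.2453] deg -14.1 1-IoU 0.265
board [ 0.6257 -0.0081 -0.0913] deg -5.2 1-IoU 0.218
spindle [ 0.6317 -0.0091  0.127 ] deg 7.3 1-IoU 0.102
```

{"op": "servo_tool", "data": {"rows": [-1,-0.001,-0.001,0.025,0,-1,0,0,0.025,0,-1,0,0,0.025,0,-1,0,0,0.025,0,-1,0,0,0.02,0]}}

```text
time: 16.78
position: [0.4568, 0.3034, 0.0303]
tool_rot: [0.048, 0.999, -0.0, -0.0]
ft_force: [0.6, -0.1, -0.4]
grip_width: 0.0868
grip_force: 0.0
```

{"op": "servo_tool", "data": {"rows": [0,0,0,0.01,0,1,0,0,0.005,0,1,0,0,0,0,1,0,0,0,0,1,0,0,0,0], "newtons": 15}}

```text
time: 17.2
position: [0.4581, 0.3041, 0.018]
tool_rot: [0.048, 0.999, 0.001, 0.001]
ft_force: [-0.2, -0.2, 0.0]
grip_width: 0.0613
grip_force: 0.0
```

{"op": "servo_tool", "data": {"rows": [1,0,0,0,0,1,0,0,0,0,1,0,0,0,0]}}

```text
time: 17.45
position: [0.4581, 0.3043, 0.018]
tool_rot: [0.048, 0.999, 0.001, 0.001]
ft_force: [0.2, 1.9, 4.6]
grip_width: 0.0494
grip_force: 15.0
```

```bash
python3 plan.py 1 .4555 .305 .19 84.7 6  1 .6333 .071 .19 84.7 12
```

```text
t 17.45 TCP [0.4581 0.3043 0.018 ] phi 84.53 w 0.0494 gf 15.0 F [0.2 1.9 4.6]
->  0.4555 0.305 0.19 step mm 28.7 deg 0.03
[1.0, 0.0, 0.0, -0.0287, -0.0, 1.0, 0.001, 0.0, -0.0287, -0.0, 1.0, 0.0, 0.0, -0.0286, -0.0, 1.0, 0.001, 0.0, -0.0287, -0.0, 1.0, 0.0, 0.0, -0.0286, -0.0]
[1.0, 0.0007, 0.0004, -0.0287, -0.0]
->  0.6333 0.071 0.19 step mm 24.5 deg 0.01
[1.0, -0.017, -0.018, 0.0, -0.0, 1.0, -0.017, -0.018, 0.0, -0.0, 1.0, -0.017, -0.018, 0.0, -0.0, 1.0, -0.016, -0.018, 0.0, -0.0, 1.0, -0.017, -0.018, 0.0, -0.0]
[1.0, -0.016, -0.018, 0.0, -0.0, 1.0, -0.017, -0.018, 0.0, -0.0, 1.0, -0.016, -0.018, 0.0, -0.0, 1.0, -0.017, -0.018, 0.0, -0.0, 1.0, -0.016, -0.018, 0.0, -0.0]
[1.0, -0.017, -0.018, 0.0, -0.0, 1.0, -0.0163, -0.018, 0.0, -0.0]
```

{"op": "servo_tool", "data": {"rows": [1,0,0,-0.012,0,1,0,0,-0.025,0,1,0,0,-0.033,0,1,0,0,-0.033,0,1,0,0,-0.033,0]}}

```text
time: 17.87
position: [0.4563, 0.3032, 0.1546]
tool_rot: [0.048, 0.999, -0.0, -0.001]
ft_force: [0.5, 0.1, -0.9]
grip_width: 0.0491
grip_force: 15.0
```

{"op": "servo_tool", "data": {"rows": [1,-0.007,-0.008,-0.02,0,1,-0.018,-0.0195,-0.01,0,1,-0.018,-0.0195,0,0,1,-0.018,-0.0195,0,0,1,-0.018,-0.0195,0,0]}}

```text
time: 18.28
position: [0.5276, 0.2096, 0.1841]
tool_rot: [0.047, 0.999, -0.0, 0.0]
ft_force: [-0.4, 0.5, -1.3]
grip_width: 0.0495
grip_force: 15.0
```

{"op": "servo_tool", "data": {"rows": [1,-0.018,-0.0195,0,0,1,-0.018,-0.0195,0,0,1,-0.018,-0.0195,0,0,1,-0.018,-0.0195,0,0,1,-0.018,-0.0195,0,0]}}

```text
time: 18.7
position: [0.6077, 0.1037, 0.1834]
tool_rot: [0.048, 0.999, -0.0, -0.001]
ft_force: [-0.2, 0.6, -2.4]
grip_width: 0.0493
grip_force: 15.0
```

{"op": "servo_tool", "data": {"rows": [1,-0.018,-0.0195,0,0,1,-0.012,-0.012,0,0,1,0,0,0,0,1,0,0,0,0,1,0,0,0,0]}}

```text
time: 19.12
position: [0.6334, 0.0716, 0.1827]
tool_rot: [0.048, 0.999, 0.0, -0.001]
ft_force: [-0.5, -0.1, -1.8]
grip_width: 0.0492
grip_force: 15.0
```

```bash
python3 plan.py 1 .6355 .0712 .125 84.7 4
python3 - <<'E'
from fit import *
c=robot.camera("side")
cv2.imwrite("pics/side3.png",c["pixels"][100:250,200:400,::-1].repeat(4,0).repeat(4,1))
E
```

```text
t 19.12 TCP [0.6334 0.0716 0.1827] phi 84.55 w 0.0492 gf 15.0 F [-0.5 -0.1 -1.8]
->  0.6355 0.0712 0.125 step mm 14.4 deg 0.04
[1.0, -0.001, -0.0, 0.0144, -0.0, 1.0, -0.0, -0.0, 0.0144, -0.0, 1.0, -0.001, -0.0, 0.0145, -0.0, 1.0, -0.0001, -0.0002, 0.0144, -0.0]
```

View pics/side3.png

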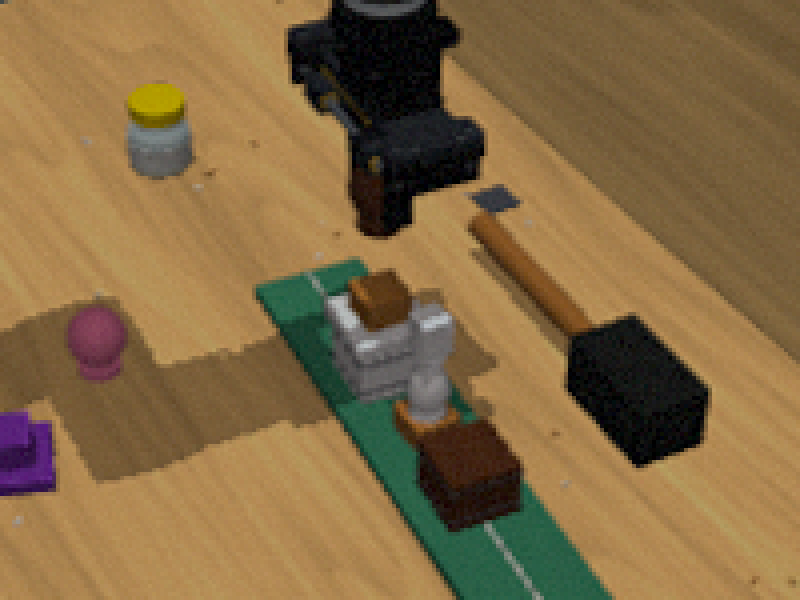

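The cap sits on the post with its boss at crop pixel (380,295), and the ball is held foot down at (375,215). I lower it.

{"op": "servo_tool", "data": {"rows": [1,-0.001,0,0.02,0,1,0,0,0.02,0,1,0,0,0.012,0,1,0,0,0.006,0,1,0,0,0,0]}}

```text
time: 19.58
position: [0.6341, 0.0715, 0.1233]
tool_rot: [0.047, 0.999, 0.0, -0.002]
ft_force: [-0.3, 0.5, -2.0]
grip_width: 0.049
grip_force: 15.0
```

{"op": "servo_tool", "data": {"rows": [1,0,0,0.001,0,1,0,0,0.001,0,1,0,0,0,0]}}

```text
time: 19.83
position: [0.6364, 0.0707, 0.1237]
tool_rot: [0.048, 0.999, -0.0, 0.001]
ft_force: [0.5, -0.6, -0.6]
grip_width: 0.0493
grip_force: 15.0
```

{"op": "servo_tool", "data": {"rows": [1,0,0,0.001,0,1,0,0,0.001,0,1,0,0,0,0]}}

```text
time: 20.08
position: [0.6358, 0.0706, 0.121]
tool_rot: [0.048, 0.999, -0.0, 0.0]
ft_force: [-0.2, 0.8, -1.1]
grip_width: 0.0489
grip_force: 15.0
```

{"op": "servo_tool", "data": {"rows": [1,0,0,0.001,0,1,0,0,0,0]}}

```text
time: 20.25
position: [0.6359, 0.0706, 0.1201]
tool_rot: [0.048, 0.999, -0.0, 0.0]
ft_force: [0.5, -0.3, 0.8]
grip_width: 0.0491
grip_force: 15.0
```

{"op": "servo_tool", "data": {"rows": [1,0,0,0.0005,0,1,0,0,0,0]}}

```text
time: 20.42
position: [0.636, 0.0706, 0.1201]
tool_rot: [0.048, 0.999, -0.0, 0.0]
ft_force: [-1.3, -0.8, 3.7]
grip_width: 0.049
grip_force: 15.0
```

{"op": "servo_tool", "data": {"rows": [-0.45,0,0,0,0,-0.45,0,0,0,0,-0.45,0,0,0,0,-0.45,0,0,0,0,-0.45,0,0,0,0]}}

```text
time: 20.83
position: [0.6356, 0.0707, 0.119]
tool_rot: [0.048, 0.999, 0.0, -0.0]
ft_force: [-0.3, -0.1, -0.0]
grip_width: 0.0623
grip_force: 0.0
```

{"op": "servo_tool", "data": {"rows": [-0.45,0,0,-0.02,0,-0.45,0,0,-0.03,0,-0.45,0,0,-0.03,0,-1,0,0,-0.03,0,-1,0,0,0,0]}}

```text
time: 21.25
position: [0.6399, 0.0705, 0.2363]
tool_rot: [0.048, 0.999, -0.0, 0.007]
ft_force: [0.2, -0.0, 1.0]
grip_width: 0.0698
grip_force: 0.0
```

```bash
python3 plan.py -1 .4341 -.2899 .2 69.4 15
python3 - <<'E'
from fit import *
c=robot.camera("side")
cv2.imwrite("pics/side4.png",c["pixels"][100:250,200:400,::-1].repeat(4,0).repeat(4,1))
E
```

```text
t 21.25 TCP [0.6399 0.0705 0.2363] phi 84.55 w 0.0698 gf 0.0 F [ 0.2 -0.   1. ]
->  0.4341 -0.2899 0.2 step mm 27.8 deg -1.01
[-1.0, 0.011, -0.025, 0.0024, 1.0, -1.0, 0.011, -0.025, 0.0024, 1.0, -1.0, 0.011, -0.026, 0.0024, 1.0, -1.0, 0.01, -0.026, 0.0024, 1.0, -1.0, 0.01, -0.026, 0.0024, 1.0]
[-1.0, 0.009, -0.026, 0.0024, 1.0, -1.0, 0.009, -0.026, 0.0024, 1.0, -1.0, 0.008, -0.026, 0.0024, 1.0, -1.0, 0.008, -0.027, 0.0024, 1.0, -1.0, 0.007, -0.027, 0.0024, 1.0]
[-1.0, 0.007, -0.027, 0.0025, 1.0, -1.0, 0.006, -0.027, 0.0024, 1.0, -1.0, 0.006, -0.027, 0.0025, 1.0, -1.0, 0.005, -0.027, 0.0024, 1.0, -1.0, 0.0048, -0.0271, 0.0025, 1.0]
```

View pics/side4.png

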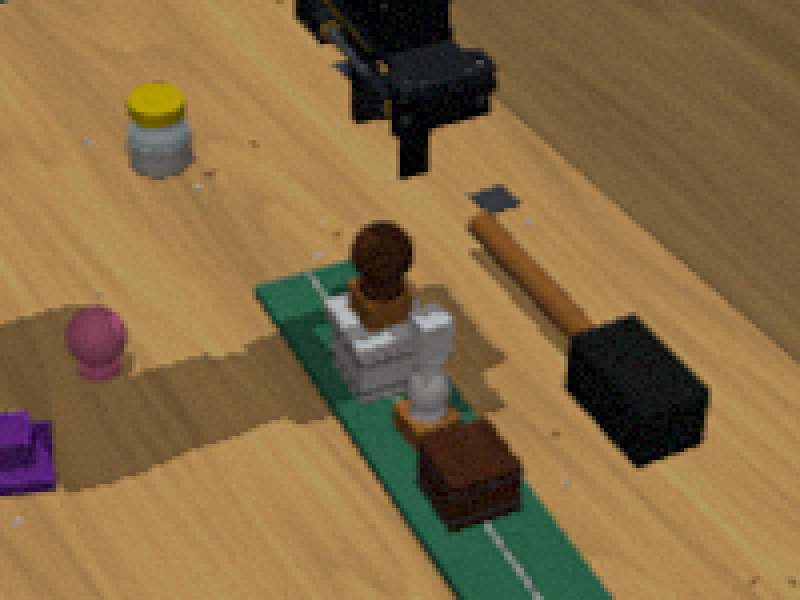

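The ball stands upright on the boss at crop pixel (382,255), and all the bystanders are where they were. The rosette is next.

{"op": "servo_tool", "data": {"rows": [-1,0.011,-0.025,0,1,-1,0.011,-0.025,0,1,-1,0.011,-0.026,0,1,-1,0.01,-0.026,0,1,-1,0.01,-0.026,0,1]}}

```text
time: 21.72
position: [0.5649, -0.05, 0.2279]
tool_rot: [0.091, 0.996, 0.0, -0.001]
ft_force: [0.4, -0.5, 0.1]
grip_width: 0.0865
grip_force: 0.0
```

{"op": "servo_tool", "data": {"rows": [-1,0.009,-0.026,0.005,1,-1,0.009,-0.026,0.005,1,-1,0.008,-0.026,0.005,1,-1,0.008,-0.027,0.005,1,-1,0.007,-0.027,0.01,1]}}

```text
time: 22.13
position: [0.4969, -0.1703, 0.1987]
tool_rot: [0.135, 0.991, 0.0, -0.0]
ft_force: [0.4, 0.4, -0.1]
grip_width: 0.0873
grip_force: 0.0
```

{"op": "servo_tool", "data": {"rows": [-1,0.007,-0.027,0.01,1,-1,0.006,-0.027,0.01,1,-1,0.006,-0.027,0.01,1,-1,0.005,-0.027,0.01,1,-1,0.003,-0.027,0.01,1]}}

```text
time: 22.55
position: [0.4299, -0.2904, 0.1477]
tool_rot: [0.178, 0.984, 0.001, -0.001]
ft_force: [-0.0, -0.7, -0.3]
grip_width: 0.087
grip_force: 0.0
```

{"op": "servo_tool", "data": {"rows": [-1,0,0,0,0,-1,0,0,0,0]}}

```text
time: 22.72
position: [0.4303, -0.2905, 0.1478]
tool_rot: [0.179, 0.984, 0.001, -0.001]
ft_force: [1.0, -0.1, 0.4]
grip_width: 0.0871
grip_force: 0.0
```

```bash
python3 plan.py -1 .4355 -.2899 .006 69.4 6
python3 - <<'E'
from fit import *
t,s=robot.camera("top"),robot.camera("side")
fit([t],"cap",[.6334,.0715],.062); fit([t],"ball",[.6334,.0715],.102);fit([t],"spindle",[.628,-.008],.012)
E
```

```text
t 22.72 TCP [ 0.4303 -0.2905  0.1478] phi 69.36 w 0.0871 gf 0.0 F [ 1.  -0.1  0.4]
->  0.4355 -0.2899 0.006 step mm 23.6 deg 0.01
[-1.0, -0.001, 0.0, 0.0236, -0.0, -1.0, -0.001, 0.0, 0.0236, -0.0, -1.0, -0.001, 0.001, 0.0236, -0.0, -1.0, -0.001, 0.0, 0.0237, -0.0, -1.0, -0.0, 0.001, 0.0236, -0.0]
[-1.0, -0.0007, 0.0004, 0.0237, -0.0]
cap [ 0.6325  0.0707 -0.0804] deg -4.6 1-IoU 0.425
ball [0.6339 0.0697 0.127 ] deg 7.3 1-IoU 0.058
spindle [ 0.631  -0.0095 -0.0104] deg -0.6 1-IoU 0.07
```

{"op": "servo_tool", "data": {"rows": [-1,-0.003,0.002,0.028,0,-1,0,0,0.028,0,-1,0,0,0.028,0,-1,0,0,0.028,0,-1,0,0,0.018,0]}}

```text
time: 23.38
position: [0.4352, -0.2879, 0.0176]
tool_rot: [0.177, 0.984, 0.001, -0.001]
ft_force: [0.7, -0.1, 0.1]
grip_width: 0.0871
grip_force: 0.0
```

{"op": "servo_tool", "data": {"rows": [-1,0,0,0.01,0,1,0,0,0,0,1,0,0,0,0,1,0,0,0,0,1,0,0,0,0], "newtons": 20}}

```text
time: 23.8
position: [0.4361, -0.29, 0.0107]
tool_rot: [0.177, 0.984, -0.001, 0.001]
ft_force: [0.2, 0.3, 0.1]
grip_width: 0.0681
grip_force: 0.0
```

{"op": "servo_tool", "data": {"rows": [1,0,0,0,0,1,0,0,0,0,1,0,0,0,0,1,0,0,0,0]}}

```text
time: 24.13
position: [0.4356, -0.2898, 0.0103]
tool_rot: [0.178, 0.984, -0.0, 0.001]
ft_force: [0.4, 0.4, 6.6]
grip_width: 0.0538
grip_force: 20.0
```

```bash
python3 plan.py 1 .4355 -.2899 .11 69.4 4 1 .611 -.1844 .11 84.7 9
```

```text
t 24.13 TCP [ 0.4356 -0.2898  0.0103] phi 69.53 w 0.0538 gf 20.0 F [0.4 0.4 6.6]
->  0.4355 -0.2899 0.11 step mm 24.9 deg -0.03
[1.0, 0.0, -0.0, -0.0249, 0.0, 1.0, 0.0, -0.0, -0.0249, 0.0, 1.0, 0.0, -0.0, -0.025, 0.0, 1.0, 0.0001, -0.0001, -0.0249, 0.0]
->  0.611 -0.1844 0.11 step mm 22.8 deg 1.69
[1.0, -0.014, 0.018, -0.0, -1.7, 1.0, -0.015, 0.017, -0.0, -1.7, 1.0, -0.015, 0.017, -0.0, -1.7, 1.0, -0.016, 0.016, -0.0, -1.7, 1.0, -0.016, 0.016, -0.0, -1.7]
[1.0, -0.017, 0.016, -0.0, -1.7, 1.0, -0.017, 0.015, -0.0, -1.7, 1.0, -0.017, 0.015, -0.0, -1.7, 1.0, -0.0182, 0.0136, -0.0, -1.7]
```

{"op": "servo_tool", "data": {"rows": [1,0,0,-0.015,0,1,0,0,-0.025,0,1,0,0,-0.03,0,1,0,0,-0.03,0,1,0,0,0,0]}}

```text
time: 24.55
position: [0.4376, -0.2918, 0.1141]
tool_rot: [0.178, 0.984, -0.003, 0.004]
ft_force: [0.3, -0.7, -0.8]
grip_width: 0.0538
grip_force: 20.0
```

{"op": "servo_tool", "data": {"rows": [1,-0.014,0.018,0,-1.7,1,-0.015,0.017,0,-1.7,1,-0.015,0.017,0,-1.7,1,-0.016,0.016,0,-1.7,1,-0.016,0.016,0,-1.7]}}

```text
time: 24.97
position: [0.5329, -0.2306, 0.1086]
tool_rot: [0.104, 0.995, 0.0, -0.001]
ft_force: [0.2, -0.8, -1.3]
grip_width: 0.0537
grip_force: 20.0
```

{"op": "servo_tool", "data": {"rows": [1,-0.017,0.016,0,-1.7,1,-0.017,0.015,0,-1.7,1,-0.017,0.015,0,-1.7,1,-0.018,0.014,0,-1.7,1,0,0,0,0]}}

```text
time: 25.38
position: [0.6138, -0.1813, 0.1086]
tool_rot: [0.043, 0.999, 0.0, 0.001]
ft_force: [0.8, -0.2, -0.7]
grip_width: 0.0539
grip_force: 20.0
```

{"op": "servo_tool", "data": {"rows": [1,0,0,0,0,1,0,0,0,0]}}

```text
time: 25.55
position: [0.6093, -0.1832, 0.1083]
tool_rot: [0.045, 0.999, 0.0, -0.001]
ft_force: [-0.5, -0.3, -0.8]
grip_width: 0.0538
grip_force: 20.0
```

```bash
python3 plan.py 1 .611 -.1844 .025 84.7 5
```

```text
t 25.55 TCP [ 0.6093 -0.1832  0.1083] phi 84.84 w 0.0538 gf 20.0 F [-0.5 -0.3 -0.8]
->  0.611 -0.1844 0.025 step mm 16.7 deg -0.03
[1.0, -0.0, -0.0, 0.0167, 0.0, 1.0, -0.0, -0.0, 0.0167, 0.0, 1.0, -0.001, -0.0, 0.0166, 0.0, 1.0, -0.0, -0.001, 0.0167, 0.0, 1.0, -0.0008, -0.0001, 0.0166, 0.0]
```

{"op": "servo_tool", "data": {"rows": [1,-0.001,-0.001,0.025,0,1,0,0,0.025,0,1,0,0,0.02,0,1,0,0,0.012,0,1,0,0,0,0]}}

```text
time: 25.97
position: [0.6083, -0.1842, 0.0243]
tool_rot: [0.046, 0.999, 0.001, -0.003]
ft_force: [-1.3, 0.5, -0.2]
grip_width: 0.054
grip_force: 20.0
```

{"op": "servo_tool", "data": {"rows": [1,0,0,0.002,0,1,0,0,0.001,0,1,0,0,0,0]}}

```text
time: 26.22
position: [0.6121, -0.1851, 0.0255]
tool_rot: [0.045, 0.999, -0.0, 0.001]
ft_force: [-0.7, 0.2, -1.0]
grip_width: 0.0538
grip_force: 20.0
```

{"op": "servo_tool", "data": {"rows": [1,0,0,0.001,0,1,0,0,0,0]}}

```text
time: 26.38
position: [0.612, -0.1848, 0.0243]
tool_rot: [0.045, 0.999, -0.0, 0.001]
ft_force: [0.4, -0.9, 0.1]
grip_width: 0.0536
grip_force: 20.0
```

{"op": "servo_tool", "data": {"rows": [1,0,0,0.001,0,1,0,0,0.001,0,1,0,0,0,0]}}

```text
time: 26.63
position: [0.6118, -0.1846, 0.0223]
tool_rot: [0.045, 0.999, -0.0, 0.0]
ft_force: [-0.4, 0.1, 4.1]
grip_width: 0.0539
grip_force: 20.0
```

{"op": "servo_tool", "data": {"rows": [1,0,0,0.0005,0,1,0,0,0,0]}}

```text
time: 26.8
position: [0.6118, -0.1846, 0.0223]
tool_rot: [0.045, 0.999, -0.0, 0.0]
ft_force: [-2.1, 0.6, 7.2]
grip_width: 0.0537
grip_force: 20.0
```

Contact. I open to about 70 mm, rise, and back off towards the robot.

{"op": "servo_tool", "data": {"rows": [-0.6,0,0,0,0,-0.6,0,0,0,0,-0.6,0,0,0,0,-0.6,0,0,0,0,-0.6,0,0,0,0]}}

```text
time: 27.22
position: [0.6113, -0.1844, 0.0205]
tool_rot: [0.045, 0.999, 0.0, -0.0]
ft_force: [-1.0, -0.5, -0.1]
grip_width: 0.0687
grip_force: 0.0
```

{"op": "servo_tool", "data": {"rows": [-0.6,0,0,-0.02,0,-0.6,0,0,-0.03,0,-0.6,0,0,-0.035,0,-0.6,0,0,-0.035,0,-0.6,0,0,-0.035,0]}}

```text
time: 27.63
position: [0.611, -0.1843, 0.1769]
tool_rot: [0.045, 0.999, 0.0, -0.001]
ft_force: [0.3, 0.3, -0.3]
grip_width: 0.0694
grip_force: 0.0
```

{"op": "servo_tool", "data": {"rows": [-0.6,0.03,-0.03,0,0,-0.6,0.03,-0.03,0,0,-0.6,0.03,-0.03,0,0,-0.6,0.03,-0.03,0,0,-0.6,0.03,-0.03,0,0]}}

```text
time: 28.05
position: [0.45, -0.3187, 0.176]
tool_rot: [0.045, 0.999, -0.0, 0.0]
ft_force: [-0.2, 0.2, -0.6]
grip_width: 0.0698
grip_force: 0.0
```

Run:
```python
from fit import *
t,s=robot.camera("top"),robot.camera("side")
b=fit([t],"board",[.626,-.0082],0,["board","white_post","dark_post","rosette","cap","ball","spindle"])
fit([t],"rosette",[.61,-.1844],.012);fit([t],"spindle",[.628,-.008],.012); fit([t],"ball",[.6334,.0715],.102)
im=np.hstack([t["pixels"][130:260,160:400],s["pixels"][130:260,220:380]])[:,:,::-1].repeat(2,0).repeat(2,1)
cv2.imwrite("pics/end.png",im)
```

```text
board [ 0.6262 -0.0092 -0.0924] deg -5.3 1-IoU 0.469
rosette [ 0.6414 -0.1967 -0.5278] deg -30.2 1-IoU 0.912
spindle [ 0.6289 -0.0096 -0.016 ] deg -0.9 1-IoU 0.13
ball [0.6337 0.0706 0.1109] deg 6.4 1-IoU 0.048
```

View pics/end.png

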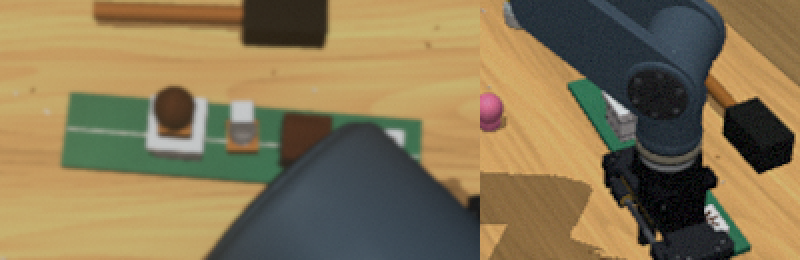

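The arm hides the rosette in both views, so I swing the arm aside to check it.

{"op": "servo_tool", "data": {"rows": [-0.6,0,0.03,-0.01,0,-0.6,0,0.035,-0.01,0,-0.6,0,0.04,-0.01,0,-0.6,0,0.04,0,0,-0.6,0,0.04,0,0]}}

```text
time: 29.07
position: [0.4687, -0.1321, 0.2066]
tool_rot: [0.045, 0.999, -0.0, 0.001]
ft_force: [0.5, -0.6, -0.2]
grip_width: 0.0696
grip_force: 0.0
```

{"op": "servo_tool", "data": {"rows": [-0.6,0,0.04,0,0,-0.6,0,0.04,0,0,-0.6,0,0.04,0,0,-0.6,0,0.04,0,0,-0.6,0,0.04,0,0]}}

```text
time: 29.48
position: [0.486, 0.0679, 0.2061]
tool_rot: [0.045, 0.999, -0.0, 0.0]
ft_force: [0.8, 0.1, 0.2]
grip_width: 0.0697
grip_force: 0.0
```

{"op": "servo_tool", "data": {"rows": [-0.6,0,0.04,0,0,-0.6,0,0.04,0,0,-0.6,0,0.03,0,0,-0.6,0,0,0,0,-0.6,0,0,0,0]}}

```text
time: 29.9
position: [0.4957, 0.177, 0.2058]
tool_rot: [0.043, 0.999, -0.0, 0.0]
ft_force: [0.3, -1.2, -0.3]
grip_width: 0.0694
grip_force: 0.0
```

Run:
```python
from fit import *
t,s=robot.camera("top"),robot.camera("side")
fit([t],"rosette",[.61,-.1844],.012);fit([s],"rosette",[.61,-.1844],.012)
im=np.hstack([t["pixels"][130:260,160:400],s["pixels"][130:260,220:380]])[:,:,::-1].repeat(2,0).repeat(2,1)
cv2.imwrite("pics/end2.png",im)
```

```text
rosette [ 0.6097 -0.1854 -0.0199] deg -1.1 1-IoU 0.064
rosette [ 0.6114 -0.1828 -0.196 ] deg -11.2 1-IoU 0.154
```

View pics/end2.png

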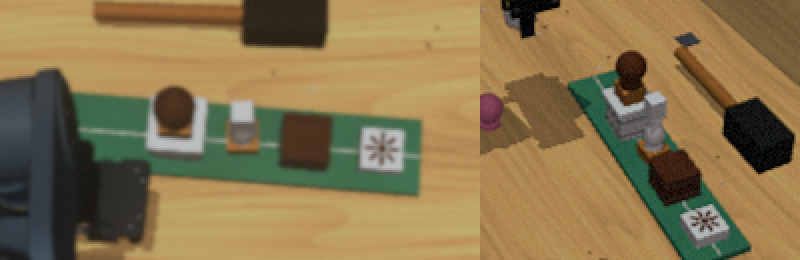

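The rosette lies on the line at (382,148), square to the board. The spindle at (243,128) and the ball on the cap at (175,105) are in place, and the gripper is clear.

```bash
python3 -c "
from rig import robot
print(robot.hand_in())"
```

```text
the job is handed in; nothing more can be done
None
```

I handed the job in at about 30 s of the 109 s limit, with the cap, ball, spindle and rosette measured or seen in place, nothing held and no bystander visibly moved; the hand-in call did not report the verdict.

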